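Hook the dispenser arm's return spring onto its anchor post

ROBOT

A 6-joint arm with a two-finger parallel gripper is mounted at the origin on the work surface. World frame = base frame: x ahead of the robot, y to its left, z up, the work surface at z = 0. Lengths are in m, angles in rad, forces in N, time in s.
With the tool pointing down it reaches from about 0.25 to 0.725 m from the base axis. Payload 4 kg.
Tool frame: the origin (TCP) lies where the fingers leave the gripper's body, on its centre line; the fingertips stand 73 mm ahead of it and the grasp point (between the pads) lies 54 mm ahead of it (bot.tips_ahead is the z of the fingertips in the tool frame, in m); z points along the fingers, y is the direction in which the jaws open and shut (so a half turn about z gives the same grasp; the last joint's range is limited). The gripper opens to 85 mm and grips with 20 to 120 N. Pads are 22 mm wide; open, the fingers measure 114 mm over their backs; the gripper's body (76 mm by 85 mm) begins 54 mm behind the grasp point. The pads swing forward as they close: fully open they stand 13 mm farther back than shut.
Start: joints at [-1.271, 0.241, 0.005, 1.335, 0, 1.571], TCP at [0.148, -0.478, 0.304] pointing down, gripper open.
Joint ranges: [-2.72, 2.72], [-1.05, 1.87], [-1.09, 1.28], [-1.99, 2.15], [-1.42, 1.44], [-3.14, 3.14]. Speed limits (rad/s): [2.79, 2.79, 3.14, 3.14, 3.14, 3.14].

INTERFACE

Orientations are given as a unit quaternion [x, y, z, w].
In Python, from workcell import readout, camera, get_calibration, order, bot gives the robot as it stands.
- The arm moves only by the tool send_rows, never from a script. Its argument "moves" is a list of rows, each a list of 3 entries, a list of its own where there are three numbers: the shift along the tool's x, y, z in mm, then the turn, a rotation vector about the tool's x, y, z in rad, then the finger opening in mm, from 0 to 85.4. In form: [[[dx, dy, dz], [ax, ay, az], grip], ...]. A call has 1 to 12 rows; each row is the pose to reach, as a shift and turn from the pose measured when the call began, along the tool's axes at that moment; what a row does not reach only later rows make up. A row lasts 1/12 s, in which the tool goes at most 41.7 mm and 7.16 degrees, less where a joint would pass 70% of its speed; a pose out of reach is approached as far as the arm can. A call with a gripper value outside its range is refused whole. The fingers move at their own pace and stop on an object; the grip force is fixed at half the most. Time passes only in rows, so rows that repeat a pose let the fingers close. It gives the time, the measured TCP pose, the force and the opening at its end, in the units of the state.
- readout.get_obs(): the state, without advancing time (a new reading comes with each control period).
- camera(name): name is "scene" or "top" or "wrist"; returns the picture (400x640x3 uint8, red, green, blue); there is no depth.
- get_calibration(name): a dict with "fx", "fy", "cx", "cy" (pixels), "R" (3x3) and "t" (3): a world point X has camera coordinates R X + t. Camera axes: x right, y down, z forward; pixel columns grow to the right and rows downward; lengths in m; the calibration is good to about 2 mm. A picture is of the moment at which its call begins: read the wrist's pose just before it. get_calibration takes no time and is no camera call; for the wrist camera it gives the pose at the moment of the call.
- order.job_done(): hands the job in, once; it reports no verdict.
The state is a dict: "clock": time; "joint_pos": joint angles; "joint_vel": joint speeds; "tau": joint torques, N m; "eef_pos": TCP position; "tool_rot": TCP orientation; "ft_force": force on the tool from outside, world axes, zero at the start; "ft_torque": the same for the moment, N m; "grip_width": finger opening in m.
Only numpy, scipy, OpenCV 4.12 (cv2) and the standard library are available. Lean on these libraries where they do the work, as an engineer would, in place of code of your own. Each camera call takes 0.05 s, during which the arm holds its last target. There are 200 camera calls.

TASK

The return spring in the opened foot of the water dispenser is off its anchor post. Take the spring puller from its stand, put its pin in the eye at the free end of the spring, gently stretch the spring and swing it across so that its hook catches behind the post, then let the spring back so that the post holds it, and return the puller upright to the hole of its stand. Work the spring with the puller alone, do not overstretch or force it, and leave the glassware and the cartridge where they are.

Things in the scene. Friction and masses are not known exactly. Their poses are not given: they have to be found in the camera images.
- foot: Fixed white foot of a dispenser, opened; an aluminium deck (top 30 mm above the bench) carries the spring. Origin at bench height; it spans x -75 to 45 mm, y -115 to 65 mm in its own frame (z up). A white pillar stump, 42 mm across, top 81 mm above the bench, stands at x 12, y -92 mm. Place and yaw vary.
- stud (a point): Axis of the 8 mm steel stud that the spring's fixed end turns about, at the height of the spring's wire (50 mm above the bench). At foot x 0, y -60 mm. The spring swings about it in a level plane.
- slot (a point): Middle of the black slot in the deck, 50 mm above the bench, 94 mm from the stud along the foot's +y. The anchor post (upright plain steel pin, 8 mm diameter, top 60 mm above the bench, on a 20 mm washer) is clamped up to 16 mm from here along the foot's x and 1.5 mm along its y. The post itself is NOT measured: find it by sight or feel.
- swing (a joint): Angle of the spring about the stud (rad). 0: the spring points along the foot's +y. Positive: swung towards the foot's -x, where it starts (0.42 to 0.6). It turns freely from -0.45 to 0.75 and stays where left.
- spring_hook (a joint): Stretch of the spring (m), 0 when slack, along the line from the stud through bend and eye. Pull about 0.45 N per mm. With the hook seated on the post it reads 0.010 to 0.0145; the nose passes behind the post only when stretched 7 mm more than that, 0.017 to 0.0215. Beyond 0.030 the spring is spoilt; more than 18 N on the hook end bends it.
- bend (a point): Centre of the hook's round bend (5 mm dark wire, 13 mm inside), 50 mm above the bench, 80 mm plus the stretch from the stud. With the spring along the foot's +y the wire passes 9 mm on the -x side of it, rounds its far side and ends in a nose at x +9, y +2 mm: open to +x. So: stretch beyond the post while on its -x side, swing to +x until the wire meets the post, let back.
- eye (a point): Centre of the closed ring at the spring's free end, which takes the puller's pin from above: level, 12 mm inside diameter, wire 4 mm thick, 50 mm above the bench, 17.5 mm beyond the bend (97.5 mm plus the stretch from the stud).
- puller: Spring puller, 95 mm long, 0.12 kg nominal, standing upright in its stand. Origin at the centre of the pin's lower end, z up along it. Straight round steel pin 6 mm diameter from z 0 to 14 mm, widening to a 10 mm round shank at 18 mm, a collar 34 mm across from z 35 to 40 mm, then a flat-sided black grip from z 40 to 95 mm, 22 mm thick along its x and 30 mm wide along its y.
- stand_hole0 (a point): Middle of the mouth of the hole in the fixed grey stand, a block 85 x 85 x 45 mm; the mouth is on its top, 45 mm above the bench. Hole 27 mm wide, right through. The puller hangs in it with the collar resting on the rim, so that the pin's end is then 10 mm above the bench.
- vial: Small closed glass jar, 44 mm across, 75 mm high. Bystander: leave alone. Origin at its underside.
- cartridge: White filter cartridge, upright, 60 mm across, 118 mm high. Bystander: leave alone. Origin at its underside.
- beaker: Glass beaker, 70 mm across, 85 mm high. Bystander: leave alone. Origin at its underside.
Things that resemble listed ones, but are neither listed nor needed, are in the scene too. Leave any blue or yellow look-alike of the foot alone. Of the things that look like the puller, the larger one is meant.

How it is judged:
By the outcome, as a careful person would: the job done as asked, in the order asked, and still so for the second after the job is handed in, with the robot touching nothing.
It also fails if it takes over 67 s, if anything falls off the work surface, if the arm or the gripper's body presses on something with over 40 N, if the wrist force passes 120 N, or if a joint passes its speed limit or range.

## Working session

There is one attempt and no reset: what is moved stays moved. The work goes in short steps, Python scripts to look and compute and a tool call to move; the robot and the scene stay as the last step left them, time stands still between calls to the robot, and variables do not carry over. Pictures are saved under pics/ and viewed, about 8 in all and at most 12, crops included, and the job is handed in when it is done.

Besides the shell and the picture viewer there is one more tool, called after ">>>" as a command line: name --argument value ..., lists and objects as JSON in quotes. send_rows: Moves the arm, as the interface text tells. Its arguments: {"type":"object","properties":{"moves":{"type":"array","items":{"type":"array"}}},"required":["moves"]}

```bash
mkdir -p pics
cat > h.py <<'E'
import numpy as np, cv2
from workcell import readout, camera, get_calibration, order, bot
def ray(c,u,v,z):
    R=np.array(c["R"]);t=np.array(c["t"]);C=-R.T@t
    d=R.T@np.array([(u-c["cx"])/c["fx"],(v-c["cy"])/c["fy"],1]);return C+d*(z-C[2])/d[2]
def proj(c,X):
    p=np.array(c["R"])@np.array(X)+np.array(c["t"]);return c["fx"]*p[0]/p[2]+c["cx"],c["fy"]*p[1]/p[2]+c["cy"]
def snap(n,f):
    im=camera(n);cv2.imwrite("pics/"+f,im[:,:,::-1]);return im
E
python3 - <<'E'
from h import *
for n in("top","scene"):
    im=snap(n,n+"0.png");c=get_calibration(n);R=np.array(c["R"]);print(n,c["fx"],c["cx"],c["cy"],-R.T@np.array(c["t"]));print(R.round(3))
print(readout.get_obs(),bot.tips_ahead)
E
```

```text
top 473.20226914505184 321.1394702249016 203.36580597059708 [0.33797582 0.12665528 1.23656935]
[[ 0.027 -1.     0.004]
 [-0.986 -0.028 -0.163]
 [ 0.164  0.001 -0.987]]
scene 454.3237308077215 325.048868810483 202.32637063726398 [ 1.08273554 -0.28368127  0.91920123]
[[ 0.626  0.78  -0.014]
 [ 0.611 -0.501 -0.613]
 [-0.485  0.375 -0.79 ]]
{'clock': 0.1, 'joint_pos': array([-1.27099666e+00,  2.41328764e-01,  3.84615672e-03,  1.33522455e+00,
        1.41341732e-05,  1.57084771e+00]), 'joint_vel': array([-0.00186084, -0.00277934,  0.00240589, -0.00073338, -0.00074262,
       -0.00070765]), 'tau': array([-1.87583705e-04, -3.73137581e+01,  2.53010345e+01,  1.08236616e-02,
       -8.64071694e-05, -1.36548846e-05]), 'eef_pos': array([ 0.14753666, -0.47727351,  0.30310142]), 'tool_rot': array([ 9.88789428e-01,  1.49313608e-01, -1.35717259e-04, -9.45752853e-04]), 'ft_force': array([ 0.91057204, -0.02767789,  0.85404303]), 'ft_torque': array([ 0.03634731, -0.0114437 ,  0.03395164]), 'grip_width': 0.08540102401878315} 0.0726
```

View pics/top0.png

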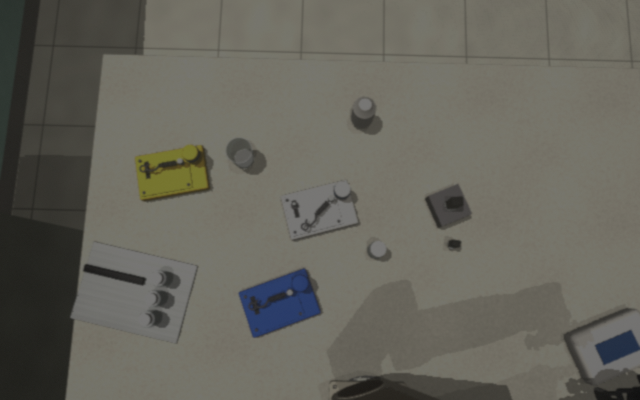

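View pics/scene0.png

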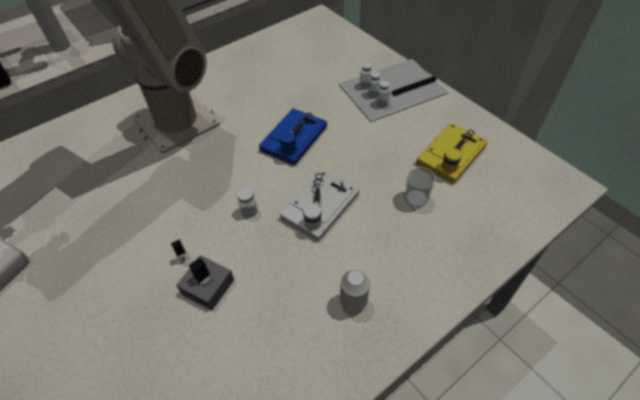

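Top view: white foot at (320,210); yellow (172,172) and blue (280,302) are look-alikes. The puller is in the grey stand at (449,207), with a smaller look-alike at (454,244). Next is a close crop of the foot and stand.

Run:
```python
from h import *
im=np.mean([camera("top").astype(float) for _ in range(4)],0)
im=np.clip(im*1.5,0,255).astype(np.uint8)[:,:,::-1]
a=cv2.resize(im[170:250,270:390],None,fx=6.5,fy=6.5,interpolation=cv2.INTER_CUBIC)[:, :480*2]
b=cv2.resize(im[175:255,415:480],None,fx=6.5,fy=6.5,interpolation=cv2.INTER_CUBIC)
cv2.imwrite("pics/crop1.png",cv2.resize(np.hstack([a,b]),(800,int(800*a.shape[0]/(a.shape[1]+b.shape[1])))))
print(80*800/185/80)
c=get_calibration("top")
# foot silhouettes
hsv=cv2.cvtColor(im,cv2.COLOR_BGR2HSV)
for n,(u,v,z) in dict(foot=(320,210,.03),pillar=(342,188,.081),stand=(449,205,.045),grip=(455,202,.105),vial=(377,249,.075),cart=(365,103,.118),small=(454,243,.06)).items(): print(n,ray(c,u,v,z).round(3))
```

```text
4.324324324324325
foot [0.521 0.13  0.03 ]
pillar [0.57  0.077 0.081]
stand [ 0.54  -0.199  0.045]
grip [ 0.538 -0.197  0.105]
vial [ 0.421 -0.012  0.075]
cart [0.779 0.026 0.118]
small [ 0.442 -0.205  0.06 ]
```

View pics/crop1.png

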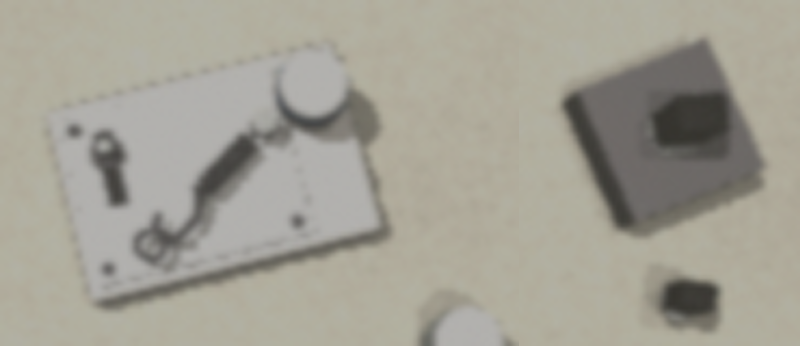

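```bash
cat >> h.py <<'E'
from scipy.spatial.transform import Rotation as Ro
def state():
    o=readout.get_obs();R=Ro.from_quat(o["tool_rot"]);return o,R,np.array(o["eef_pos"])
def plan(p,yaw=None):
    """p: TCP target world; yaw: world angle of tool y axis (jaw), tool down. prints shift mm, rotvec"""
    o,R,q=state();M=R.as_matrix()
    y=M[:,1] if yaw is None else np.array([np.cos(yaw),np.sin(yaw),0])
    y=y*[1,1,0];y/=np.linalg.norm(y)
    if yaw is not None and y@M[:,1]<0:y=-y
    z=np.array([0,0,-1.]);D=np.column_stack([np.cross(y,z),y,z])
    s=M.T@(np.array(p)-q)*1000;r=Ro.from_matrix(M.T@D).as_rotvec()
    print("clock",round(o["clock"],2),"tcp",q.round(4),"F",np.round(o["ft_force"],1),"w",round(o["grip_width"],4),"| shift",s.round(1),"turn",r.round(3),"rows",np.ceil(max(np.linalg.norm(s)/41.7,np.linalg.norm(r)/.125)),"j6",round(o["joint_pos"][5],2))
E
python3 - <<'E'
from h import *
o,R,q=state();print(R.as_matrix().round(3))
c=get_calibration("wrist");W=np.array(c["R"]);C=-W.T@np.array(c["t"])
print(c["fx"],"cam in tool",R.inv().apply(C-q).round(3),"axis in tool",R.inv().apply(W[2]).round(3))
t=get_calibration("top")
for p in((47,112),(330,42),(387,228)): print(ray(t,270+p[0]/4.324,170+p[1]/4.324,.03).round(4))
plan([.42,-.18,.34],None)
plan([.42,-.18,.34],np.pi/2)
E
```

```text
[[ 0.955  0.295 -0.   ]
 [ 0.295 -0.955  0.001]
 [ 0.    -0.001 -1.   ]]
341.7723495699832 cam in tool [ 0.078 -0.    -0.071] axis in tool [-0.301 -0.     0.954]
[0.5546 0.2326 0.03  ]
[0.6023 0.0639 0.03  ]
[0.4903 0.0279 0.03  ]
clock 0.3 tcp [ 0.1476 -0.4776  0.3036] F [ 0.2  0.  -0.5] w 0.0855 | shift [ 348.1 -203.9  -36.2] turn [-0.001 -0.    -0.   ] rows 10.0 j6 1.57
clock 0.3 tcp [ 0.1476 -0.4776  0.3036] F [ 0.2  0.  -0.5] w 0.0855 | shift [ 348.1 -203.9  -36.2] turn [-0.001  0.     0.3  ] rows 10.0 j6 1.57
```

>>> send_rows --moves '[[[450,-162,14],[0,0,0.3],85],[[450,-162,14],[0,0,0.3],85],[[450,-162,14],[0,0,0.3],85],[[450,-162,14],[0,0,0.3],85],[[450,-162,14],[0,0,0.3],85],[[450,-162,14],[0,0,0.3],85],[[450,-162,14],[0,0,0.3],85],[[450,-162,14],[0,0,0.3],85],[[450,-162,14],[0,0,0.3],85],[[450,-162,14],[0,0,0.3],85],[[450,-162,14],[0,0,0.3],85],[[450,-162,14],[0,0,0.3],85]]'

```text
clock: 1.3
eef_pos: [0.5321, -0.1873, 0.2894]
tool_rot: [1.0, 0.001, 0.0, -0.001]
ft_force: [-0.8, -1.4, -0.7]
grip_width: 0.085
```

Run:
```python
from h import *
plan([.53,-.19,.29],np.pi/2)
snap("wrist","w1.png")
import json
c=get_calibration("wrist");json.dump({k:np.array(v).tolist() for k,v in c.items() if k in("fx","fy","cx","cy","R","t")},open("w1.json","w"))
```

```text
clock 1.3 tcp [ 0.5321 -0.1873  0.2894] F [-0.8 -1.4 -0.7] w 0.085 | shift [-2.1  2.7 -0.6] turn [-0.001 -0.001  0.002] rows 1.0 j6 2.8
```

View pics/w1.png

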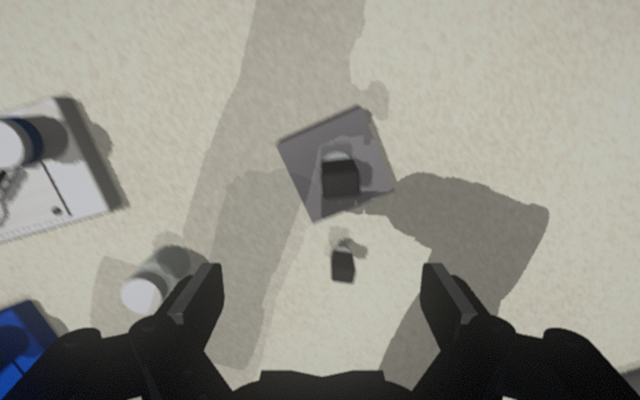

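Run:
```python
from h import *
im=cv2.imread("pics/w1.png")[90:300,260:420]
cv2.imwrite("pics/c2.png",cv2.resize(np.clip(im*1.8+15,0,255).astype(np.uint8),(457,600),interpolation=cv2.INTER_CUBIC))
```

```text
(no output)
```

View pics/c2.png

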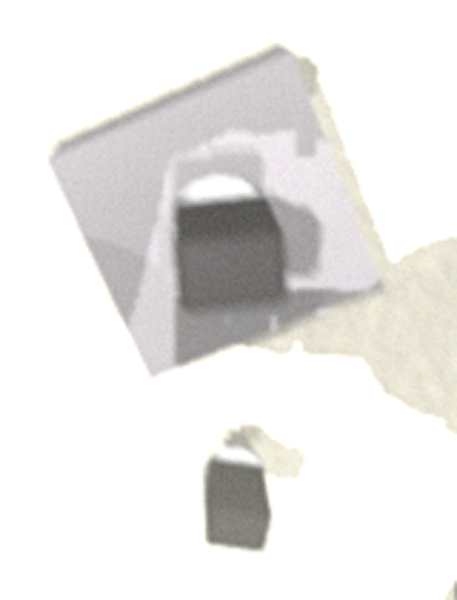

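Run:
```python
from h import *
import json
c=json.load(open("w1.json"))
f=lambda x,y:(260+x/2.857,90+y/2.857)
P=[ray(c,*f(*p),.105) for p in((178,237),(280,232),(283,303),(184,306))]
for p in P:print(p.round(4))
print(np.mean(P,0).round(4),[np.round(np.linalg.norm(P[i]-P[(i+1)%4])*1000,1) for i in range(4)])
S=[ray(c,*f(*p),.045) for p in((55,158),(283,50),(380,288),(155,375))]
print(np.mean(S,0).round(4),[np.round(np.linalg.norm(S[i]-S[(i+1)%4])*1000,1) for i in range(4)])
for a,b in((0,1),(3,2)):
  d=P[a]-P[b];print("wide dir deg",np.degrees(np.arctan2(d[1],d[0])))
t=get_calibration("top")
print(proj(t,np.mean(P,0)))
```

```text
[ 0.556  -0.1838  0.105 ]
[ 0.5575 -0.2109  0.105 ]
[ 0.5379 -0.2124  0.105 ]
[ 0.5368 -0.1855  0.105 ]
[ 0.547  -0.1981  0.105 ] [np.float64(27.1), np.float64(19.7), np.float64(26.9), np.float64(19.3)]
[ 0.5475 -0.1969  0.045 ] [np.float64(79.6), np.float64(84.3), np.float64(81.6), np.float64(80.8)]
wide dir deg 93.27464601693403
wide dir deg 92.23647651954767
(np.float64(455.3826584574289), np.float64(198.34436602555184))
```

>>> send_rows --moves '[[[-2,-337,69],[0,0,-0.125],85],[[-2,-337,69],[0,0,-0.25],85],[[-2,-337,69],[0,0,-0.375],85],[[-2,-337,69],[0,0,-0.5],85],[[-2,-337,69],[0,0,-0.625],85],[[-2,-337,69],[0,0,-0.75],85],[[-2,-337,69],[0,0,-0.875],85],[[-2,-337,69],[0,0,-1.0],85],[[-2,-337,69],[0,0,-1.125],85],[[-2,-337,69],[0,0,-1.25],85],[[-2,-337,69],[0,0,-1.375],85],[[-2,-337,69],[0,0,-1.5],85]]'

```text
clock: 2.35
eef_pos: [0.5311, 0.1531, 0.2206]
tool_rot: [0.729, 0.684, 0.002, -0.0]
ft_force: [0.4, -0.5, 0.0]
grip_width: 0.0851
```

>>> send_rows --moves '[[[0,0,0],[0,0,-0.125],85],[[0,0,0],[0,0,-0.25],85],[[0,0,0],[0,0,-0.375],85],[[0,0,0],[0,0,-0.5],85],[[0,0,0],[0,0,-0.625],85],[[0,0,0],[0,0,-0.75],85],[[0,0,0],[0,0,-0.875],85],[[0,0,0],[0,0,-1.0],85],[[0,0,0],[0,0,-1.125],85],[[0,0,0],[0,0,-1.25],85],[[0,0,0],[0,0,-1.375],85],[[0,0,0],[0,0,-1.5],85]]'

```text
clock: 3.35
eef_pos: [0.531, 0.1528, 0.2205]
tool_rot: [0.068, 0.998, 0.002, 0.001]
ft_force: [-0.2, 0.3, -0.4]
grip_width: 0.0848
```

Run:
```python
from h import *
import json
plan([.53,.15,.22],np.radians(106))
im=snap("wrist","w2.png")
c=get_calibration("wrist");json.dump({k:np.array(v).tolist() for k,v in c.items() if k in("fx","fy","cx","cy","R","t")},open("w2.json","w"))
cv2.imwrite("pics/w2b.png",cv2.resize(im[:,:,::-1],(800,500),interpolation=cv2.INTER_CUBIC))
```

```text
clock 3.35 tcp [0.531  0.1528 0.2205] F [-0.2  0.3 -0.4] w 0.0848 | shift [ 0.6 -2.9  0.4] turn [ 0.003  0.002 -0.415] rows 4.0 j6 0.42
```

View pics/w2b.png

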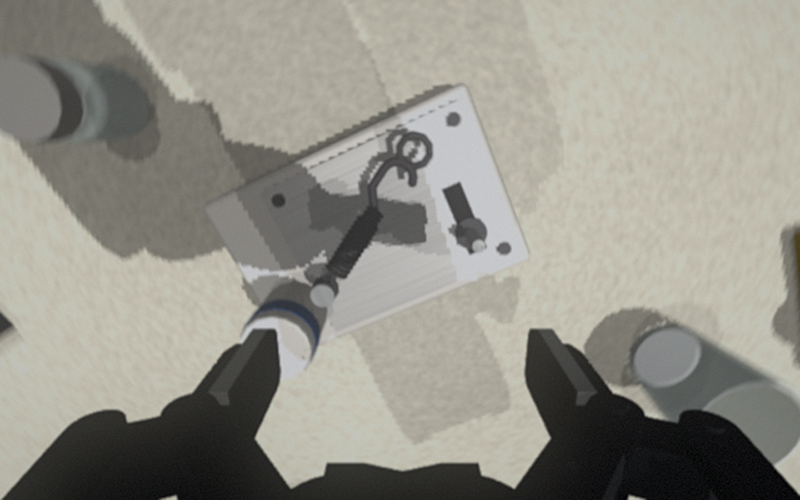

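Run:
```python
from h import *
im=cv2.imread("pics/w2.png")[60:260,235:435]
cv2.imwrite("pics/c3.png",cv2.resize(im,(600,600),interpolation=cv2.INTER_CUBIC))
```

```text
(no output)
```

View pics/c3.png

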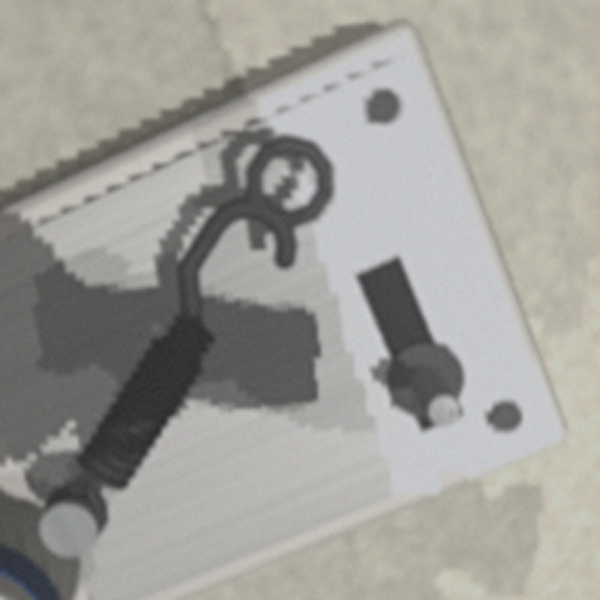

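Run:
```python
from h import *
import json
c=json.load(open("w2.json"))
r=lambda x,y,z:ray(c,235+x/3,60+y/3,z)
A=r(404,20,.03);B=r(566,434,.03);D=ray(c,208/1.25,208/1.25,.03)
print("corners",A,B,D,np.linalg.norm(B-A),np.linalg.norm(D-A))
ux=(B-A)[:2];ux/=np.linalg.norm(ux);uy=(A-D)[:2];uy/=np.linalg.norm(uy)
print("yaw",np.degrees(np.arctan2(ux[1],ux[0])),np.degrees(np.arctan2(-uy[0],uy[1])))
yaw=np.mean([np.arctan2(ux[1],ux[0]),np.arctan2(-uy[0],uy[1])])
X=np.array([np.cos(yaw),np.sin(yaw)]);Y=np.array([-X[1],X[0]])
O=((A[:2]+75*X/1e3-65*Y/1e3)+(B[:2]-45*X/1e3-65*Y/1e3)+(D[:2]+75*X/1e3+115*Y/1e3))/3
print("O",O,"yaw",np.degrees(yaw))
F=lambda p:np.round(np.array([(p[:2]-O)@X,(p[:2]-O)@Y])*1000,1)
for n,p in dict(eye=r(290,182,.05),post=r(444,409,.06),washer=r(428,380,.032),slotA=r(380,265,.03),slotB=r(430,428,.03),stud=r(70,530,.06),studb=r(80,500,.05),holeA=r(383,106,.03),holeB=r(504,416,.03)).items(): print(n,p.round(4),F(p))
S=O-.060*Y;print("stud",S,"slot",O+.034*Y)
e=r(290,182,.05)[:2]-S;print("eye r,ang",np.linalg.norm(e),np.arctan2(-(e@X),e@Y))
# two-view check in top
t=get_calibration("top")
for p in(r(290,182,.05),r(444,409,.06)):print(proj(t,p))
```

```text
corners [0.44279131 0.20042824 0.03      ] [0.5518255 0.2342918 0.03     ] [0.49392624 0.03774675 0.03      ] 0.11417178176986749 0.17052873223462175
yaw 17.253611847475913 17.449259438786854
O [0.53107945 0.16315458] yaw 17.35143564313138
eye [0.4748 0.1685 0.05  ] [-52.1  21.9]
post [0.5306 0.1979 0.06  ] [ 9.9 33.3]
washer [0.5313 0.1985 0.032 ] [10.8 33.7]
slotA [0.5    0.1892 0.03  ] [-21.9  34.1]
slotB [0.5453 0.1982 0.03  ] [24.  29.2]
stud [0.5493 0.1048 0.06  ] [  0.  -61.1]
studb [0.5457 0.1063 0.05  ] [ -3.  -58.6]
holeA [0.4616 0.1936 0.03  ] [-57.3  49.8]
holeB [0.5445 0.2181 0.03  ] [29.2 48.4]
stud [0.54897336 0.10588497] slot [0.52093956 0.19560736]
eye r,ang 0.09706667623808789 0.5662153646590594
(np.float64(304.31284587211144), np.float64(226.30800439374076))
(np.float64(293.2890487539918), np.float64(203.51515483065717))
```

Run:
```python
from h import *
plan([.547,-.1975,.22],np.radians(92.7))
```

```text
clock 3.4 tcp [0.5309 0.1528 0.2204] F [-0.2 -0.5  0.2] w 0.0851 | shift [ -62.1 -345.1   -0.5] turn [ 0.003  0.002 -0.179] rows 9.0 j6 0.41
```

>>> send_rows --moves '[[[-62.1,-345.1,0],[0.003,0.002,-0.179],75],[[-62.1,-345.1,0],[0.003,0.002,-0.179],75],[[-62.1,-345.1,0],[0.003,0.002,-0.179],75],[[-62.1,-345.1,0],[0.003,0.002,-0.179],75],[[-62.1,-345.1,0],[0.003,0.002,-0.179],75],[[-62.1,-345.1,0],[0.003,0.002,-0.179],75],[[-62.1,-345.1,0],[0.003,0.002,-0.179],75],[[-62.1,-345.1,0],[0.003,0.002,-0.179],75],[[-62.1,-345.1,0],[0.003,0.002,-0.179],75],[[-62.1,-345.1,0],[0.003,0.002,-0.179],75],[[-62.1,-345.1,0],[0.003,0.002,-0.179],75]]'

```text
clock: 4.32
eef_pos: [0.5465, -0.199, 0.2191]
tool_rot: [-0.021, 1.0, 0.0, -0.0]
ft_force: [0.1, -0.6, -0.9]
grip_width: 0.075
```

Run:
```python
from h import *
plan([.547,-.1975,.132],np.radians(92.7))
im=snap("wrist","w3.png");c=get_calibration("wrist")
x,y=[int(v) for v in proj(c,[.547,-.1975,.105])];print(x,y)
for p in ([.547,-.1975,.105],[.547,-.1975,.045]):
    cv2.drawMarker(im,tuple(int(v) for v in proj(c,p)),(255,0,0),0,10)
cv2.imwrite("pics/c4.png",cv2.resize(im[max(0,y-100):y+100,x-120:x+120,::-1],None,fx=3,fy=3,interpolation=cv2.INTER_CUBIC))
```

```text
clock 4.32 tcp [ 0.5465 -0.199   0.2191] F [ 0.1 -0.6 -0.9] w 0.075 | shift [-0.6  1.4 87.1] turn [ 0.001 -0.    -0.005] rows 3.0 j6 -0.39
320 230
```

View pics/c4.png

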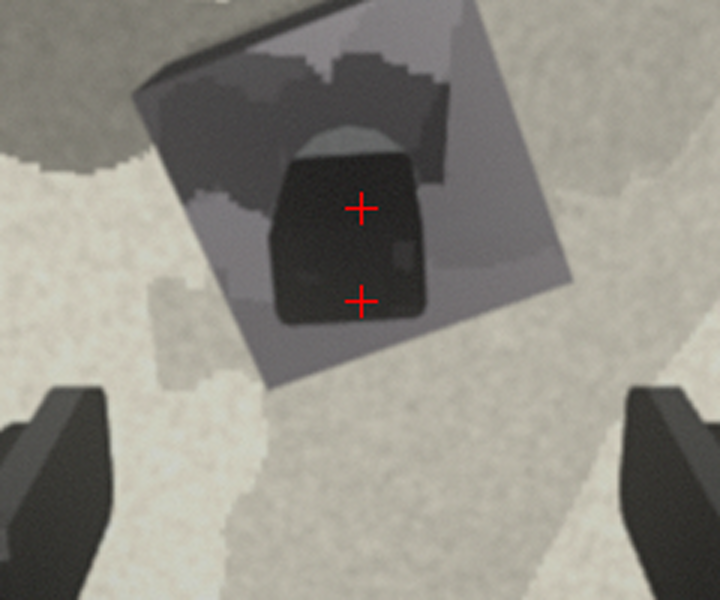

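Run:
```python
from h import *
c=get_calibration("wrist")
f=lambda x,y:(200+x/3,130+y/3)
P=[ray(c,*f(*p),.105) for p in((270,235),(422,229),(427,314),(278,325))]
for p in P:print(p.round(4))
print(np.mean(P,0).round(4),[np.round(np.linalg.norm(P[i]-P[(i+1)%4])*1000,1) for i in range(4)])
S=[ray(c,*f(*p),.045) for p in((135,97),(475,0),(572,282),(268,389))]
print(np.mean(S,0).round(4),[np.round(np.linalg.norm(S[i]-S[(i+1)%4])*1000,1) for i in range(4)])
```

```text
[ 0.534  -0.2157  0.105 ]
[ 0.5315 -0.1869  0.105 ]
[ 0.5489 -0.1848  0.105 ]
[ 0.5525 -0.2138  0.105 ]
[ 0.5417 -0.2003  0.105 ] [np.float64(28.9), np.float64(17.5), np.float64(29.2), np.float64(18.6)]
[ 0.5442 -0.1977  0.045 ] [np.float64(84.6), np.float64(76.1), np.float64(84.3), np.float64(83.8)]
```

>>> send_rows --moves '[[[1.5,0,30],[0,0,-0.028],75],[[1.5,0,60],[0,0,-0.028],75],[[1.5,0,87],[0,0,-0.028],75],[[1.5,0,87],[0,0,-0.028],75],[[1.5,0,87],[0,0,-0.028],50],[[1.5,0,87],[0,0,-0.028],38],[[1.5,0,87],[0,0,-0.028],20],[[1.5,0,87],[0,0,-0.028],20],[[1.5,0,87],[0,0,-0.028],20],[[1.5,0,87],[0,0,-0.028],20],[[1.5,0,87],[0,0,-0.028],20],[[1.5,0,87],[0,0,-0.028],20]]'

```text
clock: 5.37
eef_pos: [0.5467, -0.1982, 0.1348]
tool_rot: [-0.036, 0.999, -0.0, 0.002]
ft_force: [0.1, 0.1, 6.5]
grip_width: 0.0294
```

Run:
```python
from h import *
plan([.545,-.199,.25],np.radians(94))
snap("wrist","w4.png")
```

```text
clock 5.37 tcp [ 0.5467 -0.1982  0.1348] F [0.1 0.1 6.5] w 0.0294 | shift [   1.2   -0.8 -115.2] turn [-0.001  0.004  0.002] rows 3.0 j6 -0.42
```

>>> send_rows --moves '[[[0,0,-20],[0,0,0],20],[[0,0,-50],[0,0,0],20],[[0,0,-85],[0,0,0],20],[[0,0,-110],[0,0,0],20],[[0,0,-110],[0,0,0],20],[[0,0,-110],[0,0,0],20]]'

```text
clock: 5.92
eef_pos: [0.5472, -0.1985, 0.2474]
tool_rot: [-0.036, 0.999, -0.001, 0.005]
ft_force: [-1.2, 0.5, -1.6]
grip_width: 0.0292
```

Run:
```python
from h import *
plan([.4748,.1685,.20],np.radians(115))
im=snap("wrist","w5.png")
c=get_calibration("wrist");o,R,q=state()
for d in(0,.125):cv2.drawMarker(im,tuple(int(v) for v in proj(c,q+R.apply([0,0,d]))),(255,0,0),0,8,1)
cv2.imwrite("pics/c5.png",cv2.resize(im[100:400,160:480,::-1],None,fx=2,fy=2))
```

```text
clock 5.92 tcp [ 0.5472 -0.1985  0.2474] F [-1.2  0.5 -1.6] w 0.0292 | shift [ 46.3 371.4  45.9] turn [-0.004  0.009 -0.364] rows 10.0 j6 -0.42
```

View pics/c5.png

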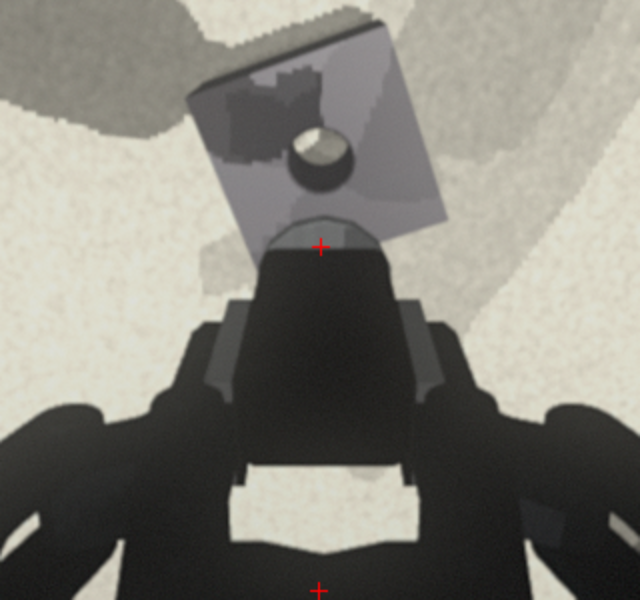

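Run:
```python
from h import *
c=get_calibration("wrist");o,R,q=state()
def tool(x,y,d): # intersect with tool plane z=d
    a=ray(c,x,y,.3);b=ray(c,x,y,.1);A=R.inv().apply(a-q);B=R.inv().apply(b-q);return (A+(B-A)*(d-A[2])/(B[2]-A[2])).round(4)
f=lambda x,y:(160+x/2,100+y/2)
print("collar near edge",tool(*f(324,217),.085),tool(*f(324,217),.09))
print("grip/collar junction",tool(*f(268,249),.085),tool(*f(382,249),.085))
print("grip top far edge",tool(*f(247,464),.030),tool(*f(405,464),.030))
print("hole",ray(c,*f(321,160),.045),"hole left/right",ray(c,*f(288,158),.045),ray(c,*f(354,158),.045))
plan([.4748,.1685,.21],np.radians(115))
```

```text
collar near edge [0.0232 0.0008 0.085 ] [0.0215 0.0008 0.09  ]
grip/collar junction [ 0.0149 -0.0129  0.085 ] [0.0149 0.0149 0.085 ]
grip top far edge [-0.0039 -0.0128  0.03  ] [-0.0039  0.015   0.03  ]
hole [ 0.53908542 -0.19925022  0.045     ] hole left/right [ 0.5392167  -0.21272201  0.045     ] [ 0.53727841 -0.18589857  0.045     ]
clock 5.97 tcp [ 0.5462 -0.1982  0.2453] F [-0.8  0.2 -2. ] w 0.0289 | shift [ 45.1 370.9  34.6] turn [-0.002  0.005 -0.364] rows 9.0 j6 -0.42
```

Run:
```python
from h import *
plan([.5065,.183,.245],np.radians(115))
```

```text
clock 5.97 tcp [ 0.5462 -0.1982  0.2453] F [-0.8  0.2 -2. ] w 0.0289 | shift [ 1.220e+01  3.831e+02 -2.000e-01] turn [-0.002  0.005 -0.364] rows 10.0 j6 -0.42
```

>>> send_rows --moves '[[[12,383,0],[-0.002,0.005,-0.12],20],[[12,383,0],[-0.002,0.005,-0.24],20],[[12,383,0],[-0.002,0.005,-0.364],20],[[12,383,0],[-0.002,0.005,-0.364],20],[[12,383,0],[-0.002,0.005,-0.364],20],[[12,383,0],[-0.002,0.005,-0.364],20],[[12,383,0],[-0.002,0.005,-0.364],20],[[12,383,0],[-0.002,0.005,-0.364],20],[[12,383,0],[-0.002,0.005,-0.364],20],[[12,383,0],[-0.002,0.005,-0.364],20],[[12,383,45],[-0.002,0.005,-0.364],20],[[12,383,45],[-0.002,0.005,-0.364],20]]'

```text
clock: 6.97
eef_pos: [0.5028, 0.1827, 0.193]
tool_rot: [-0.218, 0.976, -0.001, -0.006]
ft_force: [-2.1, -0.4, -2.1]
grip_width: 0.0293
```

Run:
```python
from h import *
import json
plan([.5065,.183,.20],np.radians(115))
im=snap("wrist","w6.png")
c=get_calibration("wrist");json.dump({k:np.array(v).tolist() for k,v in c.items() if k in("fx","fy","cx","cy","R","t")},open("w6.json","w"))
cv2.imwrite("pics/c6.png",cv2.resize(im[30:280,150:470,::-1],None,fx=2.4,fy=2.4,interpolation=cv2.INTER_CUBIC))
```

```text
clock 6.97 tcp [0.5028 0.1827 0.193 ] F [-2.1 -0.4 -2.1] w 0.0293 | shift [-3.4 -1.3 -7. ] turn [ 0.001 -0.012  0.002] rows 1.0 j6 -0.09
```

View pics/c6.png

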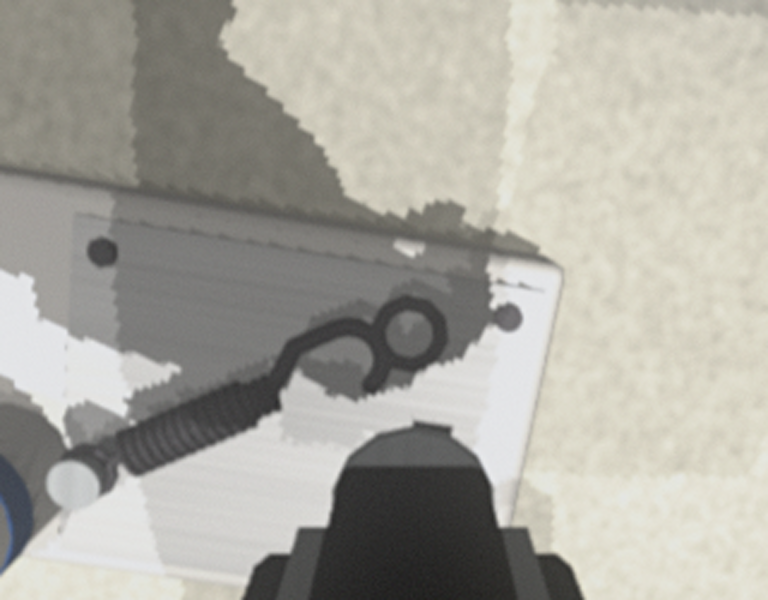

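Run:
```python
from h import *
import json
c=json.load(open("w6.json"));o,R,q=state()
def tool(x,y,d):
    a=ray(c,x,y,.3);b=ray(c,x,y,.1);A=R.inv().apply(a-q);B=R.inv().apply(b-q);return (A+(B-A)*(d-A[2])/(B[2]-A[2])).round(4)
f=lambda x,y:(150+x/2.4,30+y/2.4)
e=ray(c,*f(409,333),.05);s=ray(c,*f(74,484),.06);print("eye",e,R.inv().apply(e-q).round(4),"stud",s,np.linalg.norm((e-s)[:2]))
print("ring L/R",ray(c,*f(374,333),.05),ray(c,*f(444,333),.05))
print("collar",tool(*f(415,425),.085),"junction",tool(*f(335,467),.085),tool(*f(492,467),.085))
```

```text
eye [0.47463431 0.16819739 0.05      ] [ 0.0295 -0.0006  0.1446] stud [0.54847387 0.10300905 0.06      ] 0.0984977141494189
ring L/R [0.47859357 0.15971983 0.05      ] [0.47067485 0.17667538 0.05      ]
collar [0.0237 0.0008 0.085 ] junction [ 0.0147 -0.0154  0.085 ] [0.0147 0.0165 0.085 ]
```

Run:
```python
from h import *
plan([.4797,.1697,.190],np.radians(115))
```

```text
clock 7.02 tcp [0.5029 0.1819 0.1943] F [-1.5 -0.3 -1.3] w 0.0292 | shift [26.1 -1.3  4.6] turn [ 0.001 -0.013  0.001] rows 1.0 j6 -0.09
```

>>> send_rows --moves '[[[9,-0.5,0],[0.001,-0.006,0.001],20],[[18,-1,2],[0.001,-0.013,0.001],20],[[26,-1.3,4.6],[0.001,-0.013,0.001],20],[[26,-1.3,4.6],[0.001,-0.013,0.001],20],[[26,-1.3,4.6],[0.001,-0.013,0.001],20],[[26,-1.3,4.6],[0.001,-0.013,0.001],20]]'

```text
clock: 7.52
eef_pos: [0.4806, 0.1694, 0.1907]
tool_rot: [-0.216, 0.976, 0.0, 0.001]
ft_force: [0.1, -0.9, -0.5]
grip_width: 0.029
```

Run:
```python
from h import *
plan([.4797,.1697,.165],np.radians(115))
```

```text
clock 7.52 tcp [0.4806 0.1694 0.1907] F [ 0.1 -0.9 -0.5] w 0.029 | shift [ 0.8  0.7 25.7] turn [-0.     0.002 -0.001] rows 1.0 j6 -0.1
```

>>> send_rows --moves '[[[0.8,0.7,5],[0,0,0],20],[[0.8,0.7,9],[0,0,0],20],[[0.8,0.7,12],[0,0,0],20],[[0.8,0.7,14],[0,0,0],20],[[0.8,0.7,15.5],[0,0,0],20],[[0.8,0.7,15.5],[0,0,0],20],[[0.8,0.7,15.5],[0,0,0],20]]'

```text
clock: 8.1
eef_pos: [0.4796, 0.1697, 0.1751]
tool_rot: [-0.216, 0.976, 0.0, 0.001]
ft_force: [-0.5, 0.3, -0.2]
grip_width: 0.0293
```

>>> send_rows --moves '[[[0,0,1.5],[0,0,0],20],[[0,0,3],[0,0,0],20],[[0,0,3],[0,0,0],20],[[0,0,3],[0,0,0],20]]'

```text
clock: 8.43
eef_pos: [0.4795, 0.1697, 0.172]
tool_rot: [-0.216, 0.976, -0.0, 0.001]
ft_force: [-0.6, 0.6, -0.9]
grip_width: 0.029
```

>>> send_rows --moves '[[[0,0,2],[0,0,0],20],[[0,0,4],[0,0,0],20],[[0,0,6],[0,0,0],20],[[0,0,7],[0,0,0],20],[[0,0,7],[0,0,0],20],[[0,0,7],[0,0,0],20]]'

```text
clock: 8.93
eef_pos: [0.4794, 0.1697, 0.1648]
tool_rot: [-0.216, 0.976, -0.0, 0.0]
ft_force: [-0.4, -0.4, -1.4]
grip_width: 0.0292
```

```bash
cat >> h.py <<'E'
Y0=np.radians(17.35);FX=np.array([np.cos(Y0),np.sin(Y0)]);FY=np.array([-FX[1],FX[0]])
# TCP(start, pin centred in eye): E0 ; stud relative to it by polar (97.5mm, .57)
E0=np.array([.4797,.1697]);TH0=.566
STUD=E0-.0975*(np.cos(TH0)*FY-np.sin(TH0)*FX)
def tcp(r,th): return STUD+r/1000*(np.cos(th)*FY-np.sin(th)*FX)
def where():
    o,R,q=state();d=(q[:2]-STUD);F=np.array(o["ft_force"])[:2];u=d/np.linalg.norm(d);v=np.array([-u[1],u[0]])
    print("r",round(np.linalg.norm(d)*1000,1),"th",round(np.arctan2(-(d@FX),d@FY),3),"z",q[2].round(4),"Frad",round(F@u,1),"Ftan(+th)",round(F@v,1),"Fz",np.round(o["ft_force"][2],1),"t",round(o["clock"],2))
E
python3 - <<'E'
from h import *
where();print("stud",STUD)
P=STUD+.0940*FY+.010*FX
print("post(tcp frame)",P)
for r in(103,110,118,125): plan([*tcp(r,.566),.165],np.radians(115))
E
```

```text
r 97.7 th 0.568 z 0.1648 Frad 0.0 Ftan(+th) 0.6 Fz -1.4 t 8.93
stud [0.55414749 0.10674112]
post(tcp frame) [0.53566096 0.19944629]
clock 8.93 tcp [0.4794 0.1697 0.1648] F [-0.4 -0.4 -1.4] w 0.0292 | shift [ 2.1  4.9 -0.2] turn [-0.     0.001 -0.001] rows 1.0 j6 -0.09
clock 8.93 tcp [0.4794 0.1697 0.1648] F [-0.4 -0.4 -1.4] w 0.0292 | shift [ 5.  11.3 -0.2] turn [-0.     0.001 -0.001] rows 1.0 j6 -0.09
clock 8.93 tcp [0.4794 0.1697 0.1648] F [-0.4 -0.4 -1.4] w 0.0292 | shift [ 8.4 18.5 -0.2] turn [-0.     0.001 -0.001] rows 1.0 j6 -0.09
clock 8.93 tcp [0.4794 0.1697 0.1648] F [-0.4 -0.4 -1.4] w 0.0292 | shift [11.3 24.9 -0.2] turn [-0.     0.001 -0.001] rows 1.0 j6 -0.09
```

>>> send_rows --moves '[[[1,2.5,-0.2],[0,0,0],20],[[2.1,4.9,-0.2],[0,0,0],20],[[3,7,-0.2],[0,0,0],20],[[4,9,-0.2],[0,0,0],20],[[5,11.3,-0.2],[0,0,0],20],[[5,11.3,-0.2],[0,0,0],20],[[5,11.3,-0.2],[0,0,0],20]]'

```text
clock: 9.52
eef_pos: [0.4705, 0.1777, 0.1652]
tool_rot: [-0.216, 0.976, -0.0, 0.001]
ft_force: [3.1, -2.3, -2.2]
grip_width: 0.0294
```

Run:
```python
from h import *
for i in range(5): where();camera("top")
for r in(118,124): plan([*tcp(r,.566),.165],np.radians(115))
```

```text
r 109.7 th 0.564 z 0.1652 Frad -3.8 Ftan(+th) -0.3 Fz -2.2 t 9.52
r 109.7 th 0.564 z 0.1652 Frad -3.9 Ftan(+th) -0.7 Fz -0.7 t 9.57
r 109.7 th 0.564 z 0.1652 Frad -3.4 Ftan(+th) 0.7 Fz -1.8 t 9.62
r 109.7 th 0.564 z 0.1652 Frad -3.8 Ftan(+th) -0.2 Fz -0.8 t 9.67
r 109.7 th 0.564 z 0.1652 Frad -4.1 Ftan(+th) 0.2 Fz -0.5 t 9.72
clock 9.77 tcp [0.4705 0.1777 0.1651] F [ 2.6 -2.1 -1.7] w 0.0293 | shift [3.7 7.4 0.1] turn [-0.001  0.001 -0.001] rows 1.0 j6 -0.07
clock 9.77 tcp [0.4705 0.1777 0.1651] F [ 2.6 -2.1 -1.7] w 0.0293 | shift [ 6.2 12.9  0.1] turn [-0.001  0.001 -0.001] rows 1.0 j6 -0.07
```

>>> send_rows --moves '[[[1.2,2.5,0],[0,0,0],20],[[2.4,5,0],[0,0,0],20],[[3.7,7.4,0],[0,0,0],20],[[5,10,0],[0,0,0],20],[[6,12,0],[0,0,0],20],[[6.4,13.4,0],[0,0,0],20],[[6.4,13.4,0],[0,0,0],20]]'

```text
clock: 10.35
eef_pos: [0.4604, 0.1865, 0.1656]
tool_rot: [-0.215, 0.977, -0.002, 0.002]
ft_force: [6.8, -5.9, -2.0]
grip_width: 0.0295
```

Run:
```python
from h import *
for i in range(5): where();camera("top")
for th in(.45,.35,.25,.15,.05): plan([*tcp(125,th),.165],np.radians(115))
```

```text
r 123.1 th 0.563 z 0.1656 Frad -9.0 Ftan(+th) 0.1 Fz -2.0 t 10.35
r 123.0 th 0.563 z 0.1656 Frad -9.5 Ftan(+th) -0.2 Fz -1.7 t 10.4
r 122.9 th 0.563 z 0.1656 Frad -7.9 Ftan(+th) 0.6 Fz -2.1 t 10.45
r 122.9 th 0.563 z 0.1655 Frad -8.8 Ftan(+th) 1.0 Fz -1.8 t 10.5
r 122.8 th 0.563 z 0.1656 Frad -8.8 Ftan(+th) -0.2 Fz -2.5 t 10.55
clock 10.6 tcp [0.4605 0.1864 0.1655] F [ 7.  -6.5 -2. ] w 0.0293 | shift [-12.3   7.1   0.6] turn [-0.005  0.004 -0.002] rows 1.0 j6 -0.05
clock 10.6 tcp [0.4605 0.1864 0.1655] F [ 7.  -6.5 -2. ] w 0.0293 | shift [-24.3  10.4   0.6] turn [-0.005  0.004 -0.002] rows 1.0 j6 -0.05
clock 10.6 tcp [0.4605 0.1864 0.1655] F [ 7.  -6.5 -2. ] w 0.0293 | shift [-36.6  12.5   0.6] turn [-0.005  0.004 -0.002] rows 1.0 j6 -0.05
clock 10.6 tcp [0.4605 0.1864 0.1655] F [ 7.  -6.5 -2. ] w 0.0293 | shift [-49.1  13.4   0.7] turn [-0.005  0.004 -0.002] rows 2.0 j6 -0.05
clock 10.6 tcp [0.4605 0.1864 0.1655] F [ 7.  -6.5 -2. ] w 0.0293 | shift [-61.6  13.    0.7] turn [-0.005  0.004 -0.002] rows 2.0 j6 -0.05
```

Run:
```python
from h import *
for th in(.56,.51,.46,.41,.36,.31,.26,.21,.16,.11): plan([*tcp(127.5,th),.165],np.radians(115))
```

```text
clock 10.6 tcp [0.4605 0.1864 0.1655] F [ 7.  -6.5 -2. ] w 0.0293 | shift [1.6 4.4 0.5] turn [-0.005  0.004 -0.002] rows 1.0 j6 -0.05
clock 10.6 tcp [0.4605 0.1864 0.1655] F [ 7.  -6.5 -2. ] w 0.0293 | shift [-4.3  6.9  0.5] turn [-0.005  0.004 -0.002] rows 1.0 j6 -0.05
clock 10.6 tcp [0.4605 0.1864 0.1655] F [ 7.  -6.5 -2. ] w 0.0293 | shift [-10.3   9.1   0.5] turn [-0.005  0.004 -0.002] rows 1.0 j6 -0.05
clock 10.6 tcp [0.4605 0.1864 0.1655] F [ 7.  -6.5 -2. ] w 0.0293 | shift [-16.4  11.    0.6] turn [-0.005  0.004 -0.002] rows 1.0 j6 -0.05
clock 10.6 tcp [0.4605 0.1864 0.1655] F [ 7.  -6.5 -2. ] w 0.0293 | shift [-22.5  12.6   0.6] turn [-0.005  0.004 -0.002] rows 1.0 j6 -0.05
clock 10.6 tcp [0.4605 0.1864 0.1655] F [ 7.  -6.5 -2. ] w 0.0293 | shift [-28.8  13.9   0.6] turn [-0.005  0.004 -0.002] rows 1.0 j6 -0.05
clock 10.6 tcp [0.4605 0.1864 0.1655] F [ 7.  -6.5 -2. ] w 0.0293 | shift [-35.1  14.8   0.6] turn [-0.005  0.004 -0.002] rows 1.0 j6 -0.05
clock 10.6 tcp [0.4605 0.1864 0.1655] F [ 7.  -6.5 -2. ] w 0.0293 | shift [-41.4  15.5   0.6] turn [-0.005  0.004 -0.002] rows 2.0 j6 -0.05
clock 10.6 tcp [0.4605 0.1864 0.1655] F [ 7.  -6.5 -2. ] w 0.0293 | shift [-47.8  15.9   0.7] turn [-0.005  0.004 -0.002] rows 2.0 j6 -0.05
clock 10.6 tcp [0.4605 0.1864 0.1655] F [ 7.  -6.5 -2. ] w 0.0293 | shift [-54.1  15.9   0.7] turn [-0.005  0.004 -0.002] rows 2.0 j6 -0.05
```

>>> send_rows --moves '[[[1.6,4.4,0.5],[0,0,0],20],[[-4.3,6.9,0.5],[0,0,0],20],[[-10.3,9.1,0.5],[0,0,0],20],[[-16.4,11,0.6],[0,0,0],20],[[-22.5,12.6,0.6],[0,0,0],20],[[-28.8,13.9,0.6],[0,0,0],20],[[-35.1,14.8,0.6],[0,0,0],20],[[-41.4,15.5,0.6],[0,0,0],20],[[-47.8,15.9,0.7],[0,0,0],20],[[-47.8,15.9,0.7],[0,0,0],20],[[-47.8,15.9,0.7],[0,0,0],20]]'

```text
clock: 11.52
eef_pos: [0.4978, 0.2187, 0.1647]
tool_rot: [-0.214, 0.977, -0.005, 0.002]
ft_force: [5.3, -9.5, -0.4]
grip_width: 0.0295
```

Run:
```python
from h import *
import json
for i in range(3): where();camera("top")
im=snap("wrist","w7.png")
c=get_calibration("wrist");json.dump({k:np.array(v).tolist() for k,v in c.items() if k in("fx","fy","cx","cy","R","t")},open("w7.json","w"))
for th in(.11,.06,.01,-.03,-.07,-.1): plan([*tcp(127.5,th),.165],np.radians(115))
cv2.imwrite("pics/c7.png",cv2.resize(im[60:290,150:470,::-1],None,fx=2.4,fy=2.4,interpolation=cv2.INTER_CUBIC))
```

```text
r 125.4 th 0.163 z 0.1647 Frad -10.9 Ftan(+th) -0.5 Fz -0.4 t 11.52
r 125.3 th 0.165 z 0.1647 Frad -9.4 Ftan(+th) -0.3 Fz 0.7 t 11.57
r 125.4 th 0.165 z 0.1648 Frad -9.9 Ftan(+th) 0.8 Fz -0.2 t 11.62
clock 11.72 tcp [0.4975 0.2186 0.1648] F [ 4.9 -8.2 -0. ] w 0.0292 | shift [-7.   2.2 -0.2] turn [-0.011  0.002 -0.004] rows 1.0 j6 -0.01
clock 11.72 tcp [0.4975 0.2186 0.1648] F [ 4.9 -8.2 -0. ] w 0.0292 | shift [-13.4   1.9  -0.2] turn [-0.011  0.002 -0.004] rows 1.0 j6 -0.01
clock 11.72 tcp [0.4975 0.2186 0.1648] F [ 4.9 -8.2 -0. ] w 0.0292 | shift [-19.7   1.3  -0.2] turn [-0.011  0.002 -0.004] rows 1.0 j6 -0.01
clock 11.72 tcp [0.4975 0.2186 0.1648] F [ 4.9 -8.2 -0. ] w 0.0292 | shift [-24.8   0.6  -0.1] turn [-0.011  0.002 -0.004] rows 1.0 j6 -0.01
clock 11.72 tcp [0.4975 0.2186 0.1648] F [ 4.9 -8.2 -0. ] w 0.0292 | shift [-29.8  -0.3  -0.1] turn [-0.011  0.002 -0.004] rows 1.0 j6 -0.01
clock 11.72 tcp [0.4975 0.2186 0.1648] F [ 4.9 -8.2 -0. ] w 0.0292 | shift [-33.5  -1.1  -0.1] turn [-0.011  0.002 -0.004] rows 1.0 j6 -0.01
```

View pics/c7.png

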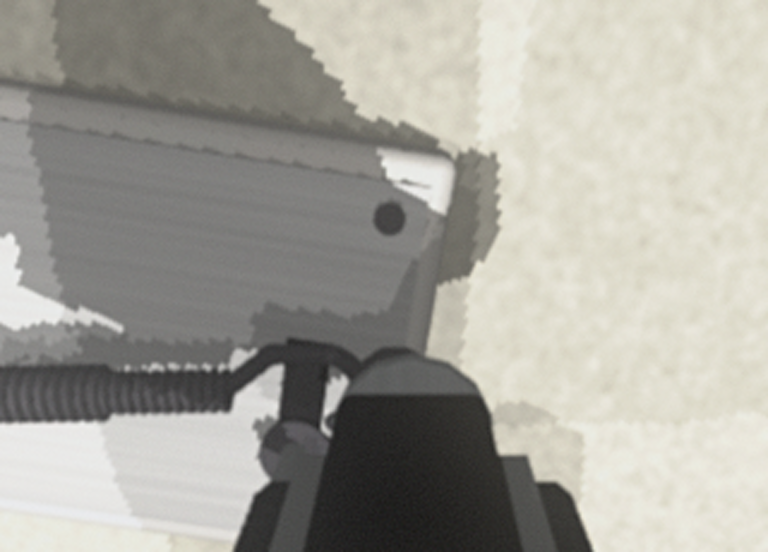

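>>> send_rows --moves '[[[-3.5,2.2,-0.2],[0,0,0],20],[[-7,2.2,-0.2],[0,0,0],20],[[-10.2,2,-0.2],[0,0,0],20],[[-13.4,1.9,-0.2],[0,0,0],20],[[-16.5,1.6,-0.2],[0,0,0],20],[[-19.7,1.3,-0.2],[0,0,0],20],[[-22.3,1,-0.2],[0,0,0],20],[[-24.8,0.6,-0.1],[0,0,0],20],[[-24.8,0.6,-0.1],[0,0,0],20]]'

```text
clock: 12.47
eef_pos: [0.5196, 0.227, 0.1645]
tool_rot: [-0.214, 0.977, -0.008, 0.001]
ft_force: [2.5, -8.4, 1.0]
grip_width: 0.0295
```

Run:
```python
from h import *
for i in range(5): where();camera("top")
for th in(-.06,-.08,-.1,-.12): plan([*tcp(127.5,th),.165],np.radians(115))
```

```text
r 125.1 th -0.023 z 0.1645 Frad -8.7 Ftan(+th) -0.0 Fz 1.0 t 12.47
r 125.1 th -0.022 z 0.1645 Frad -9.4 Ftan(+th) 0.5 Fz 0.8 t 12.52
r 125.1 th -0.021 z 0.1645 Frad -9.0 Ftan(+th) -0.3 Fz 0.4 t 12.57
r 125.1 th -0.021 z 0.1645 Frad -9.1 Ftan(+th) 0.2 Fz 1.3 t 12.62
r 125.1 th -0.02 z 0.1645 Frad -8.4 Ftan(+th) 0.7 Fz 0.9 t 12.67
clock 12.72 tcp [0.5192 0.2268 0.1645] F [ 2.5 -8.3  0.7] w 0.0295 | shift [-5.4  1.5 -0.5] turn [-0.017 -0.002 -0.006] rows 1.0 j6 -0.01
clock 12.72 tcp [0.5192 0.2268 0.1645] F [ 2.5 -8.3  0.7] w 0.0295 | shift [-7.9  1.  -0.5] turn [-0.017 -0.002 -0.006] rows 1.0 j6 -0.01
clock 12.72 tcp [0.5192 0.2268 0.1645] F [ 2.5 -8.3  0.7] w 0.0295 | shift [-10.4   0.5  -0.5] turn [-0.017 -0.002 -0.006] rows 1.0 j6 -0.01
clock 12.72 tcp [0.5192 0.2268 0.1645] F [ 2.5 -8.3  0.7] w 0.0295 | shift [-12.9  -0.1  -0.5] turn [-0.017 -0.002 -0.006] rows 1.0 j6 -0.01
```

>>> send_rows --moves '[[[-2,1.5,-0.4],[-0.008,0,0],20],[[-4,1.5,-0.5],[-0.012,0,0],20],[[-6,1.3,-0.5],[-0.012,0,0],20],[[-8,1,-0.5],[-0.012,0,0],20],[[-10.4,0.5,-0.5],[-0.012,0,0],20],[[-10.4,0.5,-0.5],[-0.012,0,0],20],[[-10.4,0.5,-0.5],[-0.012,0,0],20]]'

```text
clock: 13.3
eef_pos: [0.5278, 0.2288, 0.1644]
tool_rot: [-0.213, 0.977, -0.006, -0.002]
ft_force: [1.2, -9.9, 0.4]
grip_width: 0.0294
```

Run:
```python
from h import *
for i in range(5): where();camera("top")
for th in(-.1,-.12,-.14,-.16): plan([*tcp(127.5,th),.165],np.radians(115))
```

```text
r 124.9 th -0.09 z 0.1644 Frad -9.9 Ftan(+th) 0.9 Fz 0.4 t 13.3
r 124.9 th -0.089 z 0.1644 Frad -10.6 Ftan(+th) -0.1 Fz 2.2 t 13.35
r 124.9 th -0.089 z 0.1644 Frad -9.1 Ftan(+th) -0.3 Fz 1.4 t 13.4
r 124.9 th -0.089 z 0.1644 Frad -9.5 Ftan(+th) -0.6 Fz 0.2 t 13.45
r 124.9 th -0.089 z 0.1644 Frad -10.3 Ftan(+th) 0.5 Fz 1.6 t 13.5
clock 13.55 tcp [0.5277 0.2288 0.1644] F [ 2.6 -9.9  1.3] w 0.0291 | shift [-1.9  2.3 -0.6] turn [-0.01  -0.006 -0.008] rows 1.0 j6 -0.02
clock 13.55 tcp [0.5277 0.2288 0.1644] F [ 2.6 -9.9  1.3] w 0.0291 | shift [-4.4  1.7 -0.6] turn [-0.01  -0.006 -0.008] rows 1.0 j6 -0.02
clock 13.55 tcp [0.5277 0.2288 0.1644] F [ 2.6 -9.9  1.3] w 0.0291 | shift [-6.8  1.  -0.6] turn [-0.01  -0.006 -0.008] rows 1.0 j6 -0.02
clock 13.55 tcp [0.5277 0.2288 0.1644] F [ 2.6 -9.9  1.3] w 0.0291 | shift [-9.3  0.3 -0.6] turn [-0.01  -0.006 -0.008] rows 1.0 j6 -0.02
```

>>> send_rows --moves '[[[-1.5,2,-0.6],[-0.005,-0.004,0],20],[[-3,1.8,-0.6],[-0.005,-0.004,0],20],[[-4.4,1.7,-0.6],[-0.005,-0.004,0],20],[[-5.6,1.3,-0.6],[-0.005,-0.004,0],20],[[-5.6,1.3,-0.6],[-0.005,-0.004,0],20],[[-5.6,1.3,-0.6],[-0.005,-0.004,0],20]]'

```text
clock: 14.05
eef_pos: [0.5313, 0.2294, 0.1644]
tool_rot: [-0.212, 0.977, -0.006, -0.002]
ft_force: [2.1, -9.3, 1.1]
grip_width: 0.0291
```

Run:
```python
from h import *
for i in range(5): where();camera("top")
for th in(-.12,-.14,-.16,-.18): plan([*tcp(127.5,th),.165],np.radians(115))
```

```text
r 124.8 th -0.119 z 0.1644 Frad -9.5 Ftan(+th) -0.3 Fz 1.1 t 14.05
r 124.8 th -0.119 z 0.1644 Frad -9.8 Ftan(+th) 0.6 Fz 1.5 t 14.1
r 124.8 th -0.118 z 0.1644 Frad -9.5 Ftan(+th) 0.1 Fz 1.1 t 14.15
r 124.8 th -0.118 z 0.1644 Frad -9.8 Ftan(+th) 0.2 Fz 0.9 t 14.2
r 124.8 th -0.118 z 0.1644 Frad -9.6 Ftan(+th) -0.3 Fz 0.8 t 14.25
clock 14.3 tcp [0.5313 0.2294 0.1644] F [ 1.8 -9.4  1.8] w 0.029 | shift [-0.8  2.6 -0.7] turn [-0.011 -0.007 -0.009] rows 1.0 j6 -0.01
clock 14.3 tcp [0.5313 0.2294 0.1644] F [ 1.8 -9.4  1.8] w 0.029 | shift [-3.3  1.9 -0.7] turn [-0.011 -0.007 -0.009] rows 1.0 j6 -0.01
clock 14.3 tcp [0.5313 0.2294 0.1644] F [ 1.8 -9.4  1.8] w 0.029 | shift [-5.8  1.2 -0.7] turn [-0.011 -0.007 -0.009] rows 1.0 j6 -0.01
clock 14.3 tcp [0.5313 0.2294 0.1644] F [ 1.8 -9.4  1.8] w 0.029 | shift [-8.2  0.5 -0.7] turn [-0.011 -0.007 -0.009] rows 1.0 j6 -0.01
```

Still no contact; continue to about -0.16 in small steps.

>>> send_rows --moves '[[[-1.5,2.3,-0.6],[-0.005,-0.004,0],20],[[-3,2,-0.6],[-0.005,-0.004,0],20],[[-4.5,1.6,-0.6],[-0.005,-0.004,0],20],[[-4.5,1.6,-0.6],[-0.005,-0.004,0],20],[[-4.5,1.6,-0.6],[-0.005,-0.004,0],20]]'

```text
clock: 14.72
eef_pos: [0.5337, 0.2299, 0.1643]
tool_rot: [-0.211, 0.977, -0.006, -0.003]
ft_force: [1.5, -9.3, 2.1]
grip_width: 0.0292
```

Run:
```python
from h import *
for i in range(5): where();camera("top")
for th in(-.14,-.16,-.18): plan([*tcp(127.5,th),.165],np.radians(115))
```

```text
r 124.8 th -0.138 z 0.1643 Frad -9.4 Ftan(+th) 0.1 Fz 2.1 t 14.72
r 124.8 th -0.138 z 0.1643 Frad -10.0 Ftan(+th) 0.5 Fz 1.5 t 14.77
r 124.8 th -0.138 z 0.1643 Frad -10.3 Ftan(+th) 0.4 Fz 1.8 t 14.82
r 124.8 th -0.138 z 0.1643 Frad -9.6 Ftan(+th) -0.1 Fz 0.6 t 14.87
r 124.8 th -0.138 z 0.1643 Frad -10.2 Ftan(+th) -0.4 Fz 1.1 t 14.92
clock 14.97 tcp [0.5337 0.2298 0.1643] F [ 1.5 -9.7  1.3] w 0.0293 | shift [-0.9  2.5 -0.7] turn [-0.011 -0.008 -0.011] rows 1.0 j6 -0.01
clock 14.97 tcp [0.5337 0.2298 0.1643] F [ 1.5 -9.7  1.3] w 0.0293 | shift [-3.4  1.9 -0.7] turn [-0.011 -0.008 -0.011] rows 1.0 j6 -0.01
clock 14.97 tcp [0.5337 0.2298 0.1643] F [ 1.5 -9.7  1.3] w 0.0293 | shift [-5.8  1.1 -0.7] turn [-0.011 -0.008 -0.011] rows 1.0 j6 -0.01
```

>>> send_rows --moves '[[[-1.8,2.2,-0.6],[-0.005,-0.004,0],20],[[-3.6,1.8,-0.6],[-0.005,-0.004,0],20],[[-5.4,1.2,-0.6],[-0.005,-0.004,0],20],[[-5.4,1.2,-0.6],[-0.005,-0.004,0],20],[[-5.4,1.2,-0.6],[-0.005,-0.004,0],20]]'

```text
clock: 15.38
eef_pos: [0.5365, 0.2302, 0.1641]
tool_rot: [-0.21, 0.978, -0.007, -0.004]
ft_force: [-0.3, -9.4, 1.6]
grip_width: 0.0292
```

Run:
```python
from h import *
for i in range(5): where();camera("top")
for th in(-.14,-.16,-.18): plan([*tcp(127.5,th),.165],np.radians(115))
```

```text
r 124.7 th -0.161 z 0.1641 Frad -9.3 Ftan(+th) 1.6 Fz 1.6 t 15.38
r 124.7 th -0.161 z 0.1641 Frad -9.0 Ftan(+th) 0.8 Fz 1.9 t 15.43
r 124.7 th -0.161 z 0.1641 Frad -10.1 Ftan(+th) 1.3 Fz 1.1 t 15.48
r 124.7 th -0.161 z 0.1641 Frad -10.0 Ftan(+th) 1.2 Fz 1.2 t 15.53
r 124.7 th -0.161 z 0.1641 Frad -9.9 Ftan(+th) 2.0 Fz 2.0 t 15.58
clock 15.63 tcp [0.5365 0.2302 0.1641] F [  0.5 -10.6   1.6] w 0.029 | shift [ 1.8  3.4 -0.9] turn [-0.012 -0.01  -0.013] rows 1.0 j6 -0.01
clock 15.63 tcp [0.5365 0.2302 0.1641] F [  0.5 -10.6   1.6] w 0.029 | shift [-0.7  2.7 -0.9] turn [-0.012 -0.01  -0.013] rows 1.0 j6 -0.01
clock 15.63 tcp [0.5365 0.2302 0.1641] F [  0.5 -10.6   1.6] w 0.029 | shift [-3.1  2.  -0.9] turn [-0.012 -0.01  -0.013] rows 1.0 j6 -0.01
```

Run:
```python
from h import *
for r in(124,120,116,113,111): plan([*tcp(r,-.152),.1645],np.radians(115))
```

```text
clock 15.63 tcp [0.5365 0.2302 0.1641] F [  0.5 -10.6   1.6] w 0.029 | shift [ 1.2 -0.4 -0.4] turn [-0.012 -0.01  -0.013] rows 1.0 j6 -0.01
clock 15.63 tcp [0.5365 0.2302 0.1641] F [  0.5 -10.6   1.6] w 0.029 | shift [ 2.3 -4.3 -0.3] turn [-0.012 -0.01  -0.013] rows 1.0 j6 -0.01
clock 15.63 tcp [0.5365 0.2302 0.1641] F [  0.5 -10.6   1.6] w 0.029 | shift [ 3.4 -8.1 -0.3] turn [-0.012 -0.01  -0.013] rows 1.0 j6 -0.01
clock 15.63 tcp [0.5365 0.2302 0.1641] F [  0.5 -10.6   1.6] w 0.029 | shift [  4.2 -11.   -0.2] turn [-0.012 -0.01  -0.013] rows 1.0 j6 -0.01
clock 15.63 tcp [0.5365 0.2302 0.1641] F [  0.5 -10.6   1.6] w 0.029 | shift [  4.7 -12.9  -0.2] turn [-0.012 -0.01  -0.013] rows 1.0 j6 -0.01
```

>>> send_rows --moves '[[[0.6,-1,-0.2],[0,0,0],20],[[1.2,-3,-0.2],[0,0,0],20],[[2,-5,-0.2],[0,0,0],20],[[2.6,-7,-0.2],[0,0,0],20],[[3.2,-9,-0.2],[0,0,0],20],[[3.8,-11,-0.2],[0,0,0],20],[[3.8,-11,-0.2],[0,0,0],20],[[3.8,-11,-0.2],[0,0,0],20]]'

```text
clock: 16.3
eef_pos: [0.537, 0.2192, 0.1642]
tool_rot: [-0.211, 0.978, -0.006, -0.004]
ft_force: [0.4, -0.8, -0.0]
grip_width: 0.0291
```

Run:
```python
from h import *
for i in range(5): where();camera("top")
for r in(112,111,110,109): plan([*tcp(r,-.145),.1645],np.radians(115))
```

```text
r 113.7 th -0.151 z 0.1642 Frad -0.9 Ftan(+th) -0.2 Fz -0.0 t 16.3
r 113.8 th -0.152 z 0.1642 Frad 0.2 Ftan(+th) 0.1 Fz -0.8 t 16.35
r 113.7 th -0.153 z 0.1643 Frad -0.8 Ftan(+th) 0.7 Fz -1.3 t 16.4
r 113.6 th -0.154 z 0.1643 Frad 0.2 Ftan(+th) 0.1 Fz -1.3 t 16.45
r 113.6 th -0.154 z 0.1644 Frad -0.6 Ftan(+th) 0.5 Fz -1.4 t 16.5
clock 16.55 tcp [0.5374 0.219  0.1644] F [-0.3  1.5 -1.2] w 0.0293 | shift [ 1.4 -1.2 -0.1] turn [-0.011 -0.011 -0.012] rows 1.0 j6 -0.03
clock 16.55 tcp [0.5374 0.219  0.1644] F [-0.3  1.5 -1.2] w 0.0293 | shift [ 1.7 -2.1 -0.1] turn [-0.011 -0.011 -0.012] rows 1.0 j6 -0.03
clock 16.55 tcp [0.5374 0.219  0.1644] F [-0.3  1.5 -1.2] w 0.0293 | shift [ 2.  -3.1 -0.1] turn [-0.011 -0.011 -0.012] rows 1.0 j6 -0.03
clock 16.55 tcp [0.5374 0.219  0.1644] F [-0.3  1.5 -1.2] w 0.0293 | shift [ 2.2 -4.1 -0.1] turn [-0.011 -0.011 -0.012] rows 1.0 j6 -0.03
```

>>> send_rows --moves '[[[0.3,-1,0],[0,0,0],20],[[0.6,-2.2,0],[0,0,0],20],[[0.6,-2.2,0],[0,0,0],20]]'

```text
clock: 16.8
eef_pos: [0.5377, 0.2166, 0.1644]
tool_rot: [-0.21, 0.978, -0.007, -0.004]
ft_force: [-1.2, -0.3, -1.3]
grip_width: 0.0292
```

Run:
```python
from h import *
for i in range(4): where();camera("top")
```

```text
r 111.0 th -0.154 z 0.1644 Frad -0.1 Ftan(+th) 1.2 Fz -1.3 t 16.8
r 111.1 th -0.155 z 0.1644 Frad 0.0 Ftan(+th) -0.4 Fz -1.5 t 16.85
r 111.1 th -0.155 z 0.1644 Frad -0.1 Ftan(+th) 0.4 Fz -1.3 t 16.9
r 111.2 th -0.155 z 0.1645 Frad -0.3 Ftan(+th) -0.4 Fz -1.0 t 16.95
```

Spring held by the post, no load on the pin. I'll lift out slowly.

>>> send_rows --moves '[[[0,0,-2],[0,0,0],20],[[0,0,-4],[0,0,0],20],[[0,0,-7],[0,0,0],20],[[0,0,-10],[0,0,0],20],[[0,0,-14],[0,0,0],20],[[0,0,-20],[0,0,0],20],[[0,0,-40],[0,0,0],20],[[0,0,-70],[0,0,0],20],[[0,0,-85],[0,0,0],20],[[0,0,-85],[0,0,0],20]]'

```text
clock: 17.83
eef_pos: [0.5402, 0.2188, 0.2545]
tool_rot: [-0.21, 0.978, -0.006, 0.001]
ft_force: [1.0, 1.2, -0.5]
grip_width: 0.0295
```

Run:
```python
from h import *
where()
plan([.5467,-.1982,.245],np.radians(94.1))
```

```text
r 112.9 th -0.179 z 0.2545 Frad 1.1 Ftan(+th) -1.2 Fz -0.5 t 17.83
clock 17.83 tcp [0.5402 0.2188 0.2545] F [ 1.   1.2 -0.5] w 0.0295 | shift [ 165.7 -382.6   14.1] turn [-0.012  0.001  0.353] rows 11.0 j6 -0.03
```

>>> send_rows --moves '[[[-28,0,10],[-0.012,0,0],20],[[-28,0,30],[-0.012,0,0],20],[[-28,0,30],[-0.012,0,0],20],[[-28,0,30],[-0.012,0,0],20]]'

```text
clock: 18.17
eef_pos: [0.5644, 0.2294, 0.2223]
tool_rot: [-0.21, 0.978, -0.0, -0.003]
ft_force: [0.2, 0.4, -1.0]
grip_width: 0.0293
```

Run:
```python
from h import *
import json
im=snap("wrist","w8.png")
c=get_calibration("wrist");json.dump({k:np.array(v).tolist() for k,v in c.items() if k in("fx","fy","cx","cy","R","t")},open("w8.json","w"))
plan([.5467,-.1982,.245],np.radians(94.1))
x,y=[int(v) for v in proj(c,[.533,.2,.05])];print(x,y)
x0,y0=max(0,x-110),max(0,y-80);print(x0,y0)
cv2.imwrite("pics/c8.png",cv2.resize(im[y0:y0+160,x0:x0+210,::-1],None,fx=3.7,fy=3.7,interpolation=cv2.INTER_CUBIC))
```

```text
clock 18.22 tcp [0.5649 0.2296 0.2235] F [ 0.6  0.4 -0.6] w 0.0291 | shift [ 192.7 -382.4  -20.9] turn [-0.    -0.005  0.353] rows 11.0 j6 -0.04
301 145
191 65
```

View pics/c8.png

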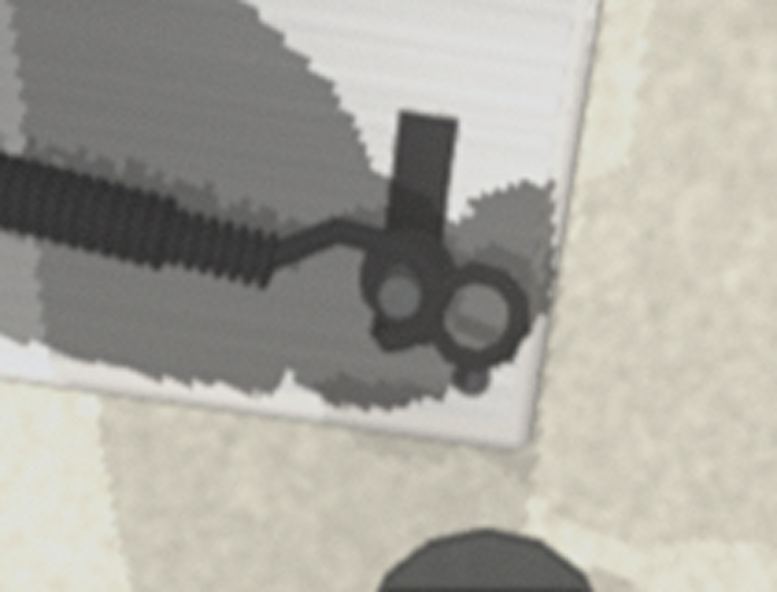

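Post top at (398,297) sits inside the hook with the eye beyond it at (478,312), so the hook is seated. Returning the puller to the stand.

>>> send_rows --moves '[[[0,0,-25],[0,0,0],20],[[193,-382,-25],[0,-0.005,0.1],20],[[193,-382,-25],[0,-0.005,0.2],20],[[193,-382,-25],[0,-0.005,0.3],20],[[193,-382,-25],[0,-0.005,0.353],20],[[193,-382,-25],[0,-0.005,0.353],20],[[193,-382,-25],[0,-0.005,0.353],20],[[193,-382,-25],[0,-0.005,0.353],20],[[193,-382,-25],[0,-0.005,0.353],20],[[193,-382,-25],[0,-0.005,0.353],20],[[193,-382,-25],[0,-0.005,0.353],20],[[193,-382,-25],[0,-0.005,0.353],20]]'

```text
clock: 19.22
eef_pos: [0.5453, -0.2036, 0.2503]
tool_rot: [-0.032, 0.999, -0.002, 0.001]
ft_force: [0.5, -0.3, -1.5]
grip_width: 0.0292
```

>>> send_rows --moves '[[[0,0,0],[0,0,0],20],[[0,0,0],[0,0,0],20]]'

```text
clock: 19.38
eef_pos: [0.545, -0.2045, 0.2511]
tool_rot: [-0.031, 1.0, -0.002, 0.001]
ft_force: [0.7, 0.7, -0.9]
grip_width: 0.0295
```

Run:
```python
from h import *
plan([.5467,-.1982,.187],np.radians(94.1))
```

```text
clock 19.38 tcp [ 0.545  -0.2045  0.2511] F [ 0.7  0.7 -0.9] w 0.0295 | shift [-2.   6.5 64.1] turn [-0.004  0.003 -0.009] rows 2.0 j6 -0.42
```

>>> send_rows --moves '[[[-2,6.5,0],[-0.004,0.003,-0.009],20],[[-2,6.5,30],[-0.004,0.003,-0.009],20],[[-2,6.5,64],[-0.004,0.003,-0.009],20],[[-2,6.5,64],[-0.004,0.003,-0.009],20],[[-2,6.5,64],[-0.004,0.003,-0.009],20]]'

```text
clock: 19.8
eef_pos: [0.5456, -0.1954, 0.1857]
tool_rot: [-0.037, 0.999, 0.001, -0.003]
ft_force: [-0.0, -0.3, -1.0]
grip_width: 0.0296
```

Run:
```python
from h import *
plan([.5467,-.1982,.137],np.radians(94.1))
```

```text
clock 19.8 tcp [ 0.5456 -0.1954  0.1857] F [-0.  -0.3 -1. ] w 0.0296 | shift [-1.2 -3.  48.7] turn [ 0.003 -0.006  0.003] rows 2.0 j6 -0.42
```

>>> send_rows --moves '[[[-1.2,-3,0],[0.003,-0.006,0.003],20],[[-1.2,-3,10],[0.003,-0.006,0.003],20],[[-1.2,-3,20],[0.003,-0.006,0.003],20],[[-1.2,-3,30],[0.003,-0.006,0.003],20],[[-1.2,-3,38],[0.003,-0.006,0.003],20],[[-1.2,-3,44],[0.003,-0.006,0.003],20],[[-1.2,-3,46],[0.003,-0.006,0.003],20],[[-1.2,-3,48],[0.003,-0.006,0.003],20],[[-1.2,-3,48],[0.003,-0.006,0.003],20]]'

```text
clock: 20.55
eef_pos: [0.5466, -0.1983, 0.1372]
tool_rot: [-0.036, 0.999, 0.0, -0.0]
ft_force: [0.9, -0.4, -1.6]
grip_width: 0.0294
```

Run:
```python
from h import *
plan([.5467,-.1982,.1345],np.radians(94.1))
```

```text
clock 20.55 tcp [ 0.5466 -0.1983  0.1372] F [ 0.9 -0.4 -1.6] w 0.0294 | shift [-0.1  0.1  2.7] turn [ 0. -0. -0.] rows 1.0 j6 -0.42
```

Now touch down gently, then release.

>>> send_rows --moves '[[[0,0,1],[0,0,0],20],[[0,0,2],[0,0,0],20],[[0,0,2.7],[0,0,0],20],[[0,0,2.7],[0,0,0],20]]'

```text
clock: 20.88
eef_pos: [0.5468, -0.1983, 0.1348]
tool_rot: [-0.036, 0.999, 0.0, 0.0]
ft_force: [0.6, -0.3, -1.0]
grip_width: 0.0294
```

>>> send_rows --moves '[[[0,0,0.5],[0,0,0],20],[[0,0,1],[0,0,0],20],[[0,0,1.5],[0,0,0],20],[[0,0,1.5],[0,0,0],20]]'

```text
clock: 21.22
eef_pos: [0.5467, -0.1983, 0.1347]
tool_rot: [-0.036, 0.999, -0.0, 0.001]
ft_force: [-3.5, 1.3, 7.2]
grip_width: 0.0289
```

>>> send_rows --moves '[[[0,0,0],[0,0,0],20],[[0,0,0],[0,0,0],35],[[0,0,0],[0,0,0],50],[[0,0,0],[0,0,0],70],[[0,0,0],[0,0,0],75],[[0,0,0],[0,0,0],75],[[0,0,0],[0,0,0],75],[[0,0,0],[0,0,0],75]]'

```text
clock: 21.88
eef_pos: [0.5467, -0.1983, 0.1346]
tool_rot: [-0.036, 0.999, -0.0, 0.001]
ft_force: [0.1, -0.3, -0.2]
grip_width: 0.075
```

>>> send_rows --moves '[[[0,0,-10],[0,0,0],75],[[0,0,-25],[0,0,0],75],[[0,0,-50],[0,0,0],75],[[0,0,-85],[0,0,0],75],[[0,0,-85],[0,0,0],75],[[0,0,-85],[0,0,0],75]]'

```text
clock: 22.38
eef_pos: [0.5483, -0.1989, 0.2233]
tool_rot: [-0.036, 0.999, -0.001, 0.004]
ft_force: [0.4, 0.4, -0.5]
grip_width: 0.0751
```

Run:
```python
from h import *
o,R,q=state();print(q.round(4),o["ft_force"].round(1),o["grip_width"])
im=snap("wrist","w9.png");c=get_calibration("wrist")
a=cv2.imread("pics/w3.png")
g=lambda i:(i.max(2)<55).astype(np.uint8)
for n,i in(("before",a),("after",im)):
    m=g(i);m[260:]=0;m[:,:230]=0;m[:,420:]=0
    k,l,st,ce=cv2.connectedComponentsWithStats(m);j=1+st[1:,4].argmax();print(n,st[j],ce[j].round(1))
print(proj(c,[.5417,-.2003,.105]))
# foot: spring eye still where it was (top view diff vs. initial)
```

```text
[ 0.5483 -0.1989  0.2233] [ 0.4  0.4 -0.5] 0.07510039238685924
before [ 290  181   51   57 2553] [315.6 209.2]
after [ 299  176   50   54 2447] [323.2 202.7]
(np.float64(318.5365770997363), np.float64(219.04800813772508))
```

```bash
python3 -c "
from h import *
print(order.job_done())"
```

```text
the job is handed in; nothing more can be done
None
```

The spring is back on its anchor post and the puller stands upright in its stand. I handed the job in at about 22.4 s on the robot clock.

- **Hooking the spring:** The pin went into the eye without touching the ring. I stretched the spring to about 22–25 mm, with about 10 N of pull. I then swung it across until the wire met the post, which showed as about 1.4 N sideways, and let it back.
- **Check on the spring:** The pull on the pin dropped to about zero by the time the puller was back to 113.6 mm from the stud, so the post had taken the load. A close picture after I withdrew the pin showed the post inside the hook.
- **Check on the puller:** The collar met the stand rim with about 7 N before I let go. Afterwards a dark-colour mask of the grip had nearly the same shape as before the grasp, which means upright. The gripper was clear of everything, with no force on it.

**Disagreements:**
- Wrist-camera views from opposite sides differed by about 3–5 mm in x, so I lined the pin up with the eye using views from one side only.
- The stretch worked out from the force was 2–3 mm less than from the tool position. Both stayed below the 30 mm limit.
- The post was felt about 2 mm further toward +x than it was seen.

I took no separate picture of the glassware and cartridge at the end; the arm's path stayed clear of them.

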